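# Roll the link strip home on the panel carrier

### The arm

A 6-joint arm with a two-finger parallel gripper is mounted at the origin on the work surface. World frame = base frame: x ahead of the robot, y to its left, z up, the work surface at z = 0. Lengths are in m, angles in rad, forces in N, time in s.
With the tool pointing down it reaches from about 0.275 to 0.825 m from the base axis. Payload 4.9 kg.
Tool frame: the origin (TCP) lies midway between the tips of the shut fingers; the grasp point (between the pads) lies 19 mm behind it (bot.grip_depth is the distance from the TCP to the grasp point, in m); z points along the fingers, y is the line along which they close (so a half turn about z gives the same grasp; the last joint's range is limited). The gripper opens to 85 mm and grips with 20 to 120 N. Pads are 22 mm wide; open, the fingers measure 114 mm over their backs; the gripper's body (76 mm by 85 mm) begins 54 mm behind the grasp point. The pads swing forward as they close: fully open they stand 13 mm farther back than shut.
Start: joints at [-1.268, 0.326, -0.193, 1.052, 0, 1.437], TCP at [0.233, -0.498, 0.231] pointing down, gripper open.
Joint ranges: [-2.65, 2.65], [-0.97, 1.79], [-1.3, 1.35], [-1.93, 2.1], [-1.47, 1.37], [-3.14, 3.14]. Speed limits (rad/s): [2.57, 2.57, 3.14, 3.14, 3.14, 3.14].

### API

Orientations are given as a 3x3 rotation matrix whose columns are the frame's x, y, z axes.
In Python, from plant import bot, optics gives the robot as it stands.
- The arm moves only by the tool apply_moves, never from a script. Its argument "rows" is a list of rows, each an object of numbers: "tx", "ty", "tz": the shift along the tool's x, y, z in m; "roll": the turn about the tool's z in rad; "jaw": the opening, from 0 (shut) to 1 (fully open). A call has exactly 8 rows; each row is the pose to reach, as a shift and turn from the pose commanded when the call began, along the tool's axes at that moment; what a row does not reach only later rows make up. A row lasts 1/10 s, in which the tool goes at most 50 mm and 8.59 degrees, less where a joint would pass 70% of its speed; a pose out of reach is approached as far as the arm can. A call with a gripper value outside its range is refused whole. The fingers move at their own pace and stop on an object; "squeeze" is the grip in N (left out, the last holds). Time passes only in rows, so rows that repeat a pose let the fingers close, or fill a call up. It gives the time, the measured TCP pose, the force, the opening and the grip force at its end, in the units of the state.
- bot.sense(): the state, without advancing time (a new reading comes with each control period).
- optics.grab_frame(name): name is "side" or "top"; returns (picture, depth): 420x560x3 uint8, blue, green, red; 420x560 float32, m along the optical axis (not along the pixel's ray), 0 where there is no reading.
- optics.get_calibration(name): a dict with "K" (3x3 intrinsics, pixels), "world_from_camera" (4x4, takes a point from camera to world coordinates). Camera axes: x right, y down, z forward; pixel columns grow to the right and rows downward; lengths in m; the calibration is good to about 2 mm. A picture is of the moment at which its call begins. get_calibration takes no time and is no camera call.
- bot.sign_off(): hands the job in; it is judged then, once.
The state is a dict: "time": time; "joint_positions": joint angles; "joint_velocities": joint speeds; "tau": joint torques, N m; "position": TCP position; "ee_rot": TCP orientation; "contact_force": force on the tool from outside, world axes, zero at the start; "wrist_torque": the same for the moment, N m; "finger_gap": finger opening in m; "grasp_force": force on a finger pad.
Only numpy, scipy, OpenCV 4.12 (cv2) and the standard library are available. Lean on these libraries where they do the work, as an engineer would, in place of code of your own. Each camera call takes 0.05 s, during which the arm holds its last target. There are 200 camera calls.

### The job

Take the hand roller out of its stand and roll its wheel along the green strip on the carrier with firm, even pressure until all six links are fully home, flush with the rims. Press only with the roller, never with more than 22 N or the panel cracks. Then put the roller back upright in its stand, and leave everything else on the bench where it is.

Things in the scene. Friction and masses are not known exactly. Their poses are not given: they have to be found in the camera images.
- jig: Fixture bolted to the bench: aluminium base plate 170 x 250 x 16 mm; origin: centre of its underside; z up, y its long axis. On posts it bears a white carrier (150 x 226 mm) with a black circuit panel (parts under 8 mm tall above the rims, 25 mm or more from the strip's centre line). Along the carrier's -x side, parallel to y, lies the green edge strip.
- strip_mid (a point): Nominal middle of the green strip, on the jig at x = -48, y = 0, z = 59 mm: six rigid links in a row in a channel, each 28 x 28 mm, from y = -84 to +84 mm. A link stands 4 mm proud of the white rims beside it; home, it is flush with them. Exact height unknown: see strip_end.
- strip_end (a point): Nominal end of the strip at y = +84 mm (jig frame). The carrier is shimmed: the true flush level at y = 0 is anywhere from 8 mm below to 8 mm above strip_mid's height, and slants along y by up to 0.025 rad either way (2 mm at the ends). No reading tells this: find it by touch. The carrier does not give under load.
- clip0 (a joint): Green strip link 0, centred at jig y = -70 mm: how far it has been pressed in, m; 0 = 4 mm proud, 0.004 = fully home (flush). It needs a downward push of 10 to 12 N to sink, moves at some 50 mm/s under 3 N more than that, and stays where it is left.
- clip1 (a joint): Green strip link 1, centred at jig y = -42 mm: how far it has been pressed in, m; 0 = 4 mm proud, 0.004 = fully home (flush). It needs a downward push of 10 to 12 N to sink, moves at some 50 mm/s under 3 N more than that, and stays where it is left.
- clip2 (a joint): Green strip link 2, centred at jig y = -14 mm: how far it has been pressed in, m; 0 = 4 mm proud, 0.004 = fully home (flush). It needs a downward push of 10 to 12 N to sink, moves at some 50 mm/s under 3 N more than that, and stays where it is left.
- clip3 (a joint): Green strip link 3, centred at jig y = 14 mm: how far it has been pressed in, m; 0 = 4 mm proud, 0.004 = fully home (flush). It needs a downward push of 10 to 12 N to sink, moves at some 50 mm/s under 3 N more than that, and stays where it is left.
- clip4 (a joint): Green strip link 4, centred at jig y = 42 mm: how far it has been pressed in, m; 0 = 4 mm proud, 0.004 = fully home (flush). It needs a downward push of 10 to 12 N to sink, moves at some 50 mm/s under 3 N more than that, and stays where it is left.
- clip5 (a joint): Green strip link 5, centred at jig y = 70 mm: how far it has been pressed in, m; 0 = 4 mm proud, 0.004 = fully home (flush). It needs a downward push of 10 to 12 N to sink, moves at some 50 mm/s under 3 N more than that, and stays where it is left.
- roller: Hand roller, about 0.3 kg, upright in its stand. Origin: lowest point of the orange wheel, spring relaxed; z up through the handle, y along the axle (it rolls along x). Wheel 36 mm in diameter, 22 mm wide; black guard plate 64 x 64 mm, z = 58 to 64 mm. The fork is sprung in the handle: it gives from 6 N on, 0.25 mm per N, for 6 mm.
- roller_grip (a point): Middle of the roller's blue handle, 90 mm above the roller's origin: square 30 x 30 mm, from z = 64 to 118 mm, faces square to the roller's x and y. Gripped from above; grip with 60 N or more so that it does not slip.
- wheel (a joint): Turn of the roller's wheel about its axle since the start, rad (18 mm of travel per rad); it turns freely either way.
- stand: Grey stand screwed to the bench: square upright tube, outside 60 x 60, inside 48 x 48, 62 mm high, open above; foot 100 x 100 x 6 mm. Origin: centre of its underside, sides square to x and y. The roller hangs with wheel and fork inside (36 mm along its x, 34 mm along its y), guard plate on the rim, axes along the stand's, either way round.
- stand_rest (a point): Point on the stand's axis, 4 mm above the bench: where the roller's origin is when it is put away.
- link_tray: White tray of spare green links, 110 x 110 x 28 mm, loose. Origin: centre of its underside.
- board_stack: Stack of black circuit panels, 120 x 160 x 70 mm, loose. Origin: centre of its underside.
- tester: Flat black tester with a blue screen, 70 x 130 x 22 mm, loose. Origin: centre of its underside.
- pliers: Red-handled pliers lying flat, 155 x 66 x 15 mm, loose. Origin: near the pivot, on the bench.
- driver: Screwdriver lying on the bench beside the jig, about 200 mm long and 30 mm thick, loose.
- spare_board: Spare circuit panel lying flat, 100 x 150 x 5 mm, loose. Origin: centre of its underside.
- foam_tray: White foam tray, 160 x 120 x 50 mm, loose. Origin: centre of its underside.
Not all that is in view belongs to the job. Of the things that look like the roller, the middle-sized one is meant.

How it is judged:
On the way, in this order (a step that is already met when the one before it is completed fails the run):
1. the roller is lifted clear of its stand (height (world z) of roller above 0.06 m), for 0.1 s.
2. the wheel, pressed on the strip, has rolled at least 3 rad (54 mm) net one way (contact force between roller and jig above 3 N and (value of joint wheel above 3 rad or value of joint wheel below -3 rad)), for 0.05 s.
3. all six links are home to 1.5 mm (value of joint each of clip0, clip1, clip2, clip3, clip4, clip5 above 0.0025 m), for 0.2 s.
At the end, for the whole second after the job is handed in: All six links are pressed in to within 1.5 mm of flush; the roller is upright (within 0.1 rad) and at rest in its stand, guard plate on the rim (origin within 10 mm sideways and 4 mm in height of its resting point), released (all of step 3 and horizontal distance between roller and stand_rest below 0.01 m and z of roller in the frame of stand_rest below 0.004 m and angle between roller's own z axis and vertical below 0.1 rad and linear speed of roller below 0.02 m/s); the robot touches nothing.
It fails at once if the roller presses the fixture with more than 22 N (contact force between roller and jig above 22 N).
It fails at once if the robot itself touches the fixture (over 1 N) (contact force between any of the fingers, the arm and jig above 1 N).
It fails at once if another thing on the bench is shifted by more than 15 mm (distance of any of link_tray, board_stack, tester, pliers, driver, spare_board, foam_tray from where it was at the start of the episode above 0.015 m).
It also fails if it takes over 72 s, if anything falls off the work surface, if the arm or the gripper's body presses on something with over 40 N, if the wrist force passes 120 N, or if a joint passes its speed limit or range.

## Working session

There is one attempt and no reset: what is moved stays moved. The work goes in short steps, Python scripts to look and compute and a tool call to move; the robot and the scene stay as the last step left them, time stands still between calls to the robot, and variables do not carry over. Pictures are saved under pics/ and viewed, at most 10 in all, crops included, and the job is handed in when it is done.

Besides the shell and the picture viewer there is one more tool, called after "Request:" as name(argument=value, ...) on one line, values as JSON. apply_moves: Moves the arm, as the interface text tells. Its arguments: {"type":"object","properties":{"rows":{"type":"array","items":{"type":"object","properties":{"tx":{"type":"number"},"ty":{"type":"number"},"tz":{"type":"number"},"roll":{"type":"number"},"jaw":{"type":"number"}}}},"squeeze":{"type":"number"}},"required":["rows"]}

```bash
mkdir -p pics; ls
cat > h.py <<'E'
import numpy as np, cv2
from plant import bot, optics
def grab(n):
    im,d=optics.grab_frame(n); c=optics.get_calibration(n)
    return im,d,np.array(c["K"]),np.array(c["world_from_camera"])
def cloud(d,K,T):
    v,u=np.mgrid[:d.shape[0],:d.shape[1]]
    p=np.stack([(u-K[0,2])/K[0,0]*d,(v-K[1,2])/K[1,1]*d,d],-1)
    w=p@T[:3,:3].T+T[:3,3]; w[d==0]=np.nan
    return w
E
python3 - <<'E'
from h import *
for n in("top","side"):
    im,d,K,T=grab(n); cv2.imwrite(f"pics/{n}0.png",im); np.savez(f"{n}0.npz",im=im,d=d,K=K,T=T); print(n,K.tolist(),T.round(3).tolist())
s=bot.sense(); print({k:np.round(v,3).tolist() for k,v in s.items()}, bot.grip_depth)
E
```

```text
pics
top [[448.16514316451287, 0.0, 290.30082332401037], [0.0, 448.16514316451287, 213.1106027716698], [0.0, 0.0, 1.0]] [[0.029, -0.998, 0.055, 0.482], [-1.0, -0.029, 0.002, -0.022], [-0.0, -0.055, -0.998, 1.324], [0.0, 0.0, 0.0, 1.0]]
side [[438.33079748831904, 0.0, 281.61822642642755], [0.0, 438.33079748831904, 206.2075059875975], [0.0, 0.0, 1.0]] [[-0.912, -0.251, 0.325, 0.126], [-0.41, 0.533, -0.74, 0.936], [0.013, -0.808, -0.589, 0.841], [0.0, 0.0, 0.0, 1.0]]
{'time': 0.1, 'joint_positions': [-1.268, 0.327, -0.193, 1.052, 0.0, 1.437], 'joint_velocities': [0.001, -0.002, 0.002, 0.001, 0.001, -0.003], 'tau': [0.0, -44.424, 26.304, 0.008, -0.0, -0.0], 'position': [0.233, -0.498, 0.231], 'ee_rot': [[0.906, 0.423, -0.0], [0.423, -0.906, 0.002], [0.0, -0.002, -1.0]], 'contact_force': [0.29, -0.144, 0.09], 'wrist_torque': [-0.03, -0.021, -0.017], 'grasp_force': 0.0, 'finger_gap': 0.085} 0.0187
```

View pics/top0.png

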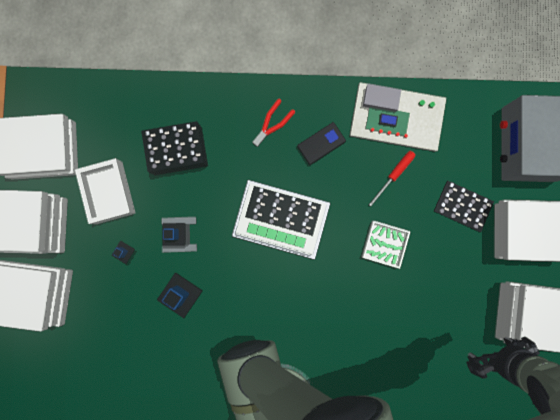

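View pics/side0.png

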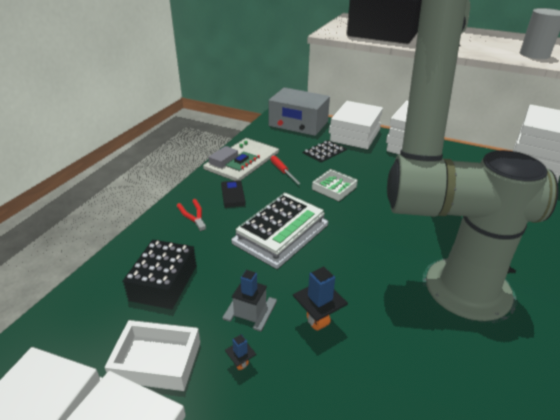

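Roller lookalikes in the top view are a small one at (123,252), one in the grey stand at (175,234) and a large one at (178,294). The one in the stand is middle-sized and stands upright in the stand, which fits the description. I'll confirm this in a crop and measure it.

Run:
```python
from h import *
t=np.load("top0.npz"); s=np.load("side0.npz")
a=cv2.resize(t["im"][200:325,95:225],None,fx=3,fy=3,interpolation=cv2.INTER_CUBIC)
b=cv2.resize(s["im"][255:375,205:360],None,fx=2.6,fy=3,interpolation=cv2.INTER_CUBIC)
h=max(a.shape[0],b.shape[0]); 
c=np.hstack([cv2.copyMakeBorder(x,0,h-x.shape[0],0,0,0) for x in(a,b)])
cv2.imwrite("pics/crop1.png",c); print(c.shape)
def rect(m,w,name):
    p=w[m]; p=p[~np.isnan(p[:,0])]
    if len(p)<15: print(name,len(p)); return
    r=cv2.minAreaRect(p[:,:2].astype(np.float32)*1000); print(name,len(p),np.round(r[0],1),np.round(r[1],1),round(r[2],2),"z",np.nanpercentile(p[:,2],[5,50,95]).round(4))
for n,q in(("top",t),("side",s)):
    w=cloud(q["d"],q["K"],q["T"]); im=q["im"]; hsv=cv2.cvtColor(im,cv2.COLOR_BGR2HSV)
    blue=((hsv[...,0]>100)&(hsv[...,0]<128)&(hsv[...,1]>90)&(hsv[...,2]>40)).astype(np.uint8)
    k,l,st,ce=cv2.connectedComponentsWithStats(blue)
    for i in range(1,k):
        if st[i,4]>25: rect(l==i,w,f"{n} blue {ce[i].round()}")
    g=((hsv[...,0]>55)&(hsv[...,0]<85)&(hsv[...,1]>60)&(hsv[...,2]>110)).astype(np.uint8)
    k,l,st,ce=cv2.connectedComponentsWithStats(g)
    for i in range(1,k):
        if st[i,4]>40: rect(l==i,w,f"{n} green {ce[i].round()}")
# heights of stand roller, jig
w=cloud(t["d"],t["K"],t["T"])
v,u=np.mgrid[:420,:560]
box=(u>155)&(u<205)&(v>210)&(v<258)
for lo,hi,nm in((.1,.14,"handle"),(.058,.08,"guard"),(.003,.012,"foot")):
    rect(box&(w[...,2]>lo)&(w[...,2]<hi),w,nm)
box=(u>225)&(u<340)&(v>170)&(v<268)
for lo,hi,nm in((.008,.022,"base"),(.045,.075,"carrier")): rect(box&(w[...,2]>lo)&(w[...,2]<hi),w,nm)
for lo in np.arange(.0,.15,.01):
    print(round(lo,2),(((u>155)&(u<205)&(v>210)&(v<258))&(w[...,2]>lo)&(w[...,2]<lo+.01)).sum(),end=" ")
```

```text
(375, 793, 3)
top blue [388. 119.] 130 [ 835.7 -296.4] [44.5 25.2] 80.83 z [0.0304 0.035  0.0394]
top blue [514. 138.] 252 [ 781.4 -638. ] [91.9  6.8] 0.71 z [0.0625 0.0819 0.1013]
top blue [331. 136.] 130 [ 784.8 -132.8] [33.9 34.1] 37.47 z [0.0194 0.0232 0.0269]
top blue [172. 234.] 120 [483.3 313.4] [33.6 45.6] 1.5 z [0.0688 0.1162 0.1248]
top blue [121. 252.] 77 [434.3 452.5] [38.6 19.9] 42.4 z [0.0517 0.0769 0.0928]
top blue [176. 296.] 280 [312.2 288.1] [56.9 64.3] 57.78 z [0.0912 0.1532 0.1681]
top green [387. 121.] 590 [ 835.5 -296.5] [119.7  69.6] 82.62 z [0.0173 0.0219 0.0264]
top green [276. 235.] 551 [489.9  20.1] [167.   26.6] 76.08 z [0.0535 0.0585 0.0629]
top green [384. 244.] 138 [ 470.2 -298.4] [97.5 23.7] 73.01 z [0.0079 0.0131 0.0177]
top green [376. 254.] 79 [ 442.  -270.7] [55.4 20.4] 86.46 z [0.0065 0.0131 0.0166]
side blue [292. 113.] 174 [ 779.2 -639. ] [92.5 20.4] 0.84 z [0.0616 0.0805 0.0985]
side blue [241. 157.] 51 [ 841.3 -297.3] [36.7 49.4] 1.24 z [0.029  0.0326 0.0347]
side blue [231. 184.] 67 [ 785.2 -137.9] [30.7 52.4] 30.0 z [0.0178 0.021  0.0239]
si
[... 344 characters left out ...]
27. 181.] 77 [ 502.7 -320.3] [75.8 30.2] 79.6 z [0.005  0.0098 0.0133]
side green [336. 184.] 45 [ 467.  -306.1] [73.1 13.5] 73.35 z [0.0073 0.0113 0.0141]
side green [293. 226.] 358 [488.1  20.4] [169.5  30.1] 76.56 z [0.0537 0.0569 0.06  ]
handle 142 [483.1 305.8] [27.  30.6] 1.96 z [0.1072 0.1209 0.1255]
guard 364 [483.6 307.1] [61.7 66. ] 1.72 z [0.0642 0.069  0.0733]
foot 635 [484.4 303.6] [136.3 141.8] 2.36 z [0.0032 0.0055 0.01  ]
base 741 [536.5   4.3] [273.  323.6] 2.03 z [0.0111 0.0163 0.0208]
carrier 4145 [535.3   7.6] [226.1 150. ] 76.05 z [0.0503 0.0568 0.062 ]
0.0 1181 0.01 48 0.02 18 0.03 16 0.04 18 0.05 19 0.06 244 0.07 116 0.08 10 0.09 10 0.1 12 0.11 45 0.12 85 0.13 0 0.14 0
```

View pics/crop1.png

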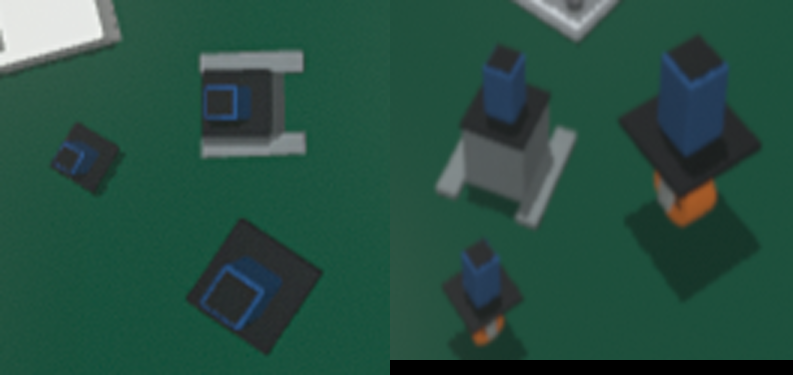

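The crop confirms it. The middle-sized roller is in the grey stand, with its handle at about (0.483, 0.306) and top z at 0.122. The large and small ones stand free. I'll start with the approach.

Request:
apply_moves(rows=[{"tx":0.033,"ty":-0.036,"roll":-0.14,"jaw":1},{"tx":0.066,"ty":-0.073,"roll":-0.28,"jaw":1},{"tx":0.099,"ty":-0.109,"roll":-0.42,"jaw":1},{"tx":0.132,"ty":-0.145,"roll":-0.56,"jaw":1},{"tx":0.165,"ty":-0.182,"roll":-0.7,"jaw":1},{"tx":0.198,"ty":-0.218,"roll":-0.84,"jaw":1},{"tx":0.231,"ty":-0.254,"roll":-0.98,"jaw":1},{"tx":0.264,"ty":-0.29,"roll":-1.12,"jaw":1}])

```text
schema error: expected keys tx, ty, tz, roll, jaw
```

Request:
apply_moves(rows=[{"tx":0.033,"ty":-0.036,"tz":0,"roll":-0.14,"jaw":1},{"tx":0.066,"ty":-0.073,"tz":0,"roll":-0.28,"jaw":1},{"tx":0.099,"ty":-0.109,"tz":0,"roll":-0.42,"jaw":1},{"tx":0.132,"ty":-0.145,"tz":0,"roll":-0.56,"jaw":1},{"tx":0.165,"ty":-0.182,"tz":0,"roll":-0.7,"jaw":1},{"tx":0.198,"ty":-0.218,"tz":0,"roll":-0.84,"jaw":1},{"tx":0.231,"ty":-0.254,"tz":0,"roll":-0.98,"jaw":1},{"tx":0.264,"ty":-0.29,"tz":0,"roll":-1.12,"jaw":1}])

```text
time: 0.9
position: [0.3492, -0.122, 0.2312]
ee_rot: [[0.009, 1.0, 0.0], [1.0, -0.009, -0.0], [-0.0, 0.0, -1.0]]
contact_force: [1.2, -0.1, -0.1]
finger_gap: 0.0857
grasp_force: 0.0
```

```bash
cat >> h.py <<'E'
def to(x,y,z,yaw=None):
    s=bot.sense(); R=np.array(s["ee_rot"]); p=np.array(s["position"])
    c=np.arctan2(R[1,0],R[0,0]); d=R.T@(np.array([x,y,z])-p)
    print("t",round(s["time"],2),"p",p.round(4),"yaw",round(c,4),"shift",d.round(4),"roll",None if yaw is None else round(c-yaw,4),"q",np.round(s["joint_positions"],2),"F",np.round(s["contact_force"],2),"gap",round(s["finger_gap"],4),s["grasp_force"])
E
python3 -c "
from h import *
to(.483,.306,.2,1.6)"
```

```text
t 0.9 p [ 0.3492 -0.122   0.2312] yaw 1.5618 shift [0.4292 0.1299 0.0313] roll -0.0382 q [-0.54 -0.01 -0.6   0.98  0.    1.04] F [ 1.15 -0.05 -0.06] gap 0.0857 0.0
```

Request:
apply_moves(rows=[{"tx":0.045,"ty":0.014,"tz":0,"roll":-0.01,"jaw":1},{"tx":0.092,"ty":0.028,"tz":0,"roll":-0.02,"jaw":1},{"tx":0.139,"ty":0.042,"tz":0,"roll":-0.03,"jaw":1},{"tx":0.186,"ty":0.056,"tz":0,"roll":-0.04,"jaw":1},{"tx":0.233,"ty":0.07,"tz":0,"roll":-0.04,"jaw":1},{"tx":0.28,"ty":0.085,"tz":0,"roll":-0.04,"jaw":1},{"tx":0.327,"ty":0.1,"tz":0,"roll":-0.04,"jaw":1},{"tx":0.374,"ty":0.114,"tz":0,"roll":-0.04,"jaw":1}])

```text
time: 1.7
position: [0.4685, 0.2506, 0.231]
ee_rot: [[-0.027, 1.0, -0.0], [1.0, 0.027, -0.0], [-0.0, -0.0, -1.0]]
contact_force: [1.3, -1.3, 0.1]
finger_gap: 0.0855
grasp_force: 0.0
```

```bash
python3 -c "
from h import *
to(.483,.306,.2,1.6)"
```

```text
t 1.7 p [0.4685 0.2506 0.231 ] yaw 1.5974 shift [0.055  0.016  0.0309] roll -0.0026 q [ 0.35  0.29 -0.24  1.04 -0.    1.9 ] F [ 1.29 -1.29  0.05] gap 0.0855 0.0
```

Request:
apply_moves(rows=[{"tx":0.035,"ty":0.01,"tz":0,"roll":0,"jaw":1},{"tx":0.055,"ty":0.015,"tz":0,"roll":0,"jaw":1},{"tx":0.055,"ty":0.015,"tz":0.03,"roll":0,"jaw":1},{"tx":0.055,"ty":0.015,"tz":0.065,"roll":0,"jaw":1},{"tx":0.055,"ty":0.015,"tz":0.1,"roll":0,"jaw":1},{"tx":0.055,"ty":0.015,"tz":0.13,"roll":0,"jaw":1},{"tx":0.055,"ty":0.015,"tz":0.15,"roll":0,"jaw":1},{"tx":0.055,"ty":0.015,"tz":0.152,"roll":0,"jaw":1}])

```text
time: 2.5
position: [0.4795, 0.3026, 0.0761]
ee_rot: [[-0.026, 1.0, -0.006], [1.0, 0.026, -0.003], [-0.003, -0.006, -1.0]]
contact_force: [-0.8, -0.2, -0.2]
finger_gap: 0.0855
grasp_force: 0.0
```

Request:
apply_moves(rows=[{"tx":0,"ty":0,"tz":0,"roll":0,"jaw":0.2},{"tx":0,"ty":0,"tz":0,"roll":0,"jaw":0},{"tx":0,"ty":0,"tz":0,"roll":0,"jaw":0},{"tx":0,"ty":0,"tz":0,"roll":0,"jaw":0},{"tx":0,"ty":0,"tz":0,"roll":0,"jaw":0},{"tx":0,"ty":0,"tz":0,"roll":0,"jaw":0},{"tx":0,"ty":0,"tz":0,"roll":0,"jaw":0},{"tx":0,"ty":0,"tz":0,"roll":0,"jaw":0}], squeeze=90)

```text
time: 3.3
position: [0.483, 0.3044, 0.0807]
ee_rot: [[-0.026, 1.0, 0.002], [1.0, 0.026, 0.001], [0.001, 0.002, -1.0]]
contact_force: [-0.4, -0.1, 6.4]
finger_gap: 0.029
grasp_force: 89.6
```

```bash
python3 -c "
from h import *
to(.483,.3065,.079,1.6)"
```

```text
t 3.3 p [0.483  0.3044 0.0807] yaw 1.5969 shift [0.0021 0.0001 0.0017] roll -0.0031 q [ 0.43  0.5  -0.34  0.73  0.    1.98] F [-0.38 -0.11  6.45] gap 0.029 89.64290857315063
```

Request:
apply_moves(rows=[{"tx":0,"ty":0,"tz":-0.01,"roll":0,"jaw":0},{"tx":0,"ty":0,"tz":-0.03,"roll":0,"jaw":0},{"tx":0,"ty":0,"tz":-0.06,"roll":0,"jaw":0},{"tx":0,"ty":0,"tz":-0.09,"roll":0,"jaw":0},{"tx":0,"ty":0,"tz":-0.12,"roll":0,"jaw":0},{"tx":0,"ty":0,"tz":-0.14,"roll":0,"jaw":0},{"tx":0,"ty":0,"tz":-0.15,"roll":0,"jaw":0},{"tx":0,"ty":0,"tz":-0.15,"roll":0,"jaw":0}])

```text
time: 4.1
position: [0.4825, 0.3041, 0.2305]
ee_rot: [[-0.026, 1.0, 0.002], [1.0, 0.026, 0.001], [0.001, 0.002, -1.0]]
contact_force: [0.7, 0.9, -2.1]
finger_gap: 0.0292
grasp_force: 89.0
```

Run:
```python
from h import *
im,d,K,T=grab("side"); np.savez("side1.npz",im=im,d=d,K=K,T=T)
to(.483,.306,.23,1.6)
s=bot.sense(); p=np.array(s["position"])
h=np.linalg.inv(T)@np.r_[p-[0,0,.0767-.03],1]; uv=(K@h[:3])[:2]/h[2]; print(uv)
u,v=uv.astype(int); a=im[max(0,v-60):v+60,max(0,u-70):u+70]
cv2.imwrite("pics/lift.png",cv2.resize(a,None,fx=4,fy=4,interpolation=cv2.INTER_CUBIC))
w=cloud(d,K,T); hsv=cv2.cvtColor(im,cv2.COLOR_BGR2HSV)
m=(hsv[...,0]<18)&(hsv[...,1]>120)&(hsv[...,2]>60); vv,uu=np.mgrid[:420,:560]
m&=(abs(vv-v)<50)&(abs(uu-u)<50); q=w[m]; print(m.sum(),np.nanmin(q,0),np.nanmax(q,0))
```

```text
t 4.15 p [0.4819 0.3037 0.2291] yaw 1.5968 shift [ 0.0022  0.0012 -0.0009] roll -0.0032 q [ 0.43  0.36 -0.14  1.06 -0.    1.98] F [ 0.52  0.8  -3.39] gap 0.0287 89.03282403945923
[248.66113305 253.89290091]
152 [ 0.45020116 -0.01488912 -0.00486929] [0.83849669 0.3387013  0.21679099]
```

View pics/lift.png

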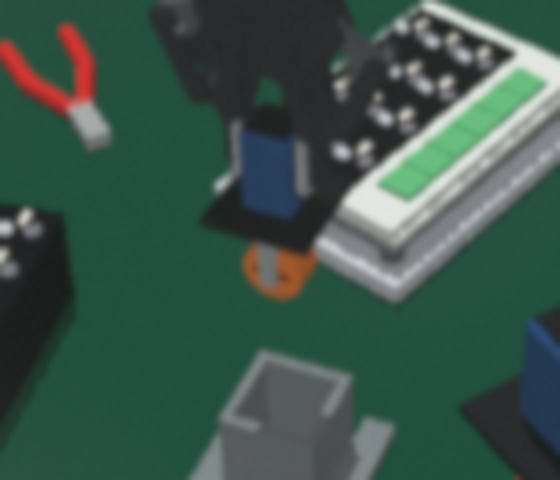

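In the picture (crop centre is side pixel 249,254), the fork's grey cheek is on the +y face at crop (268,265) and the tread shows on the right. So the axle lies along world y and the roller's x along world x. The tool must turn +1.30 rad to line up with the strip.

Request:
apply_moves(rows=[{"tx":-0.015,"ty":0.001,"tz":0,"roll":-0.1,"jaw":0},{"tx":-0.045,"ty":0.004,"tz":0,"roll":-0.24,"jaw":0},{"tx":-0.08,"ty":0.008,"tz":0,"roll":-0.38,"jaw":0},{"tx":-0.115,"ty":0.012,"tz":0,"roll":-0.52,"jaw":0},{"tx":-0.15,"ty":0.015,"tz":0,"roll":-0.66,"jaw":0},{"tx":-0.185,"ty":0.018,"tz":0,"roll":-0.8,"jaw":0},{"tx":-0.205,"ty":0.018,"tz":0,"roll":-0.94,"jaw":0},{"tx":-0.217,"ty":0.018,"tz":0,"roll":-1.05,"jaw":0}])

```text
time: 4.95
position: [0.5045, 0.0854, 0.2274]
ee_rot: [[-0.881, 0.472, -0.004], [0.472, 0.881, -0.0], [0.003, -0.002, -1.0]]
contact_force: [0.2, 0.8, -2.9]
finger_gap: 0.0291
grasp_force: 89.0
```

Request:
apply_moves(rows=[{"tx":0,"ty":0,"tz":0,"roll":-0.1,"jaw":0},{"tx":0,"ty":0,"tz":0,"roll":-0.2,"jaw":0},{"tx":0,"ty":0,"tz":0.01,"roll":-0.25,"jaw":0},{"tx":0,"ty":0,"tz":0.025,"roll":-0.25,"jaw":0},{"tx":0,"ty":0,"tz":0.04,"roll":-0.25,"jaw":0},{"tx":0,"ty":0,"tz":0.05,"roll":-0.25,"jaw":0},{"tx":0,"ty":0,"tz":0.055,"roll":-0.25,"jaw":0},{"tx":0,"ty":0,"tz":0.055,"roll":-0.25,"jaw":0}])

```text
time: 5.75
position: [0.5048, 0.0873, 0.1731]
ee_rot: [[-0.97, 0.242, -0.002], [0.242, 0.97, -0.0], [0.002, -0.001, -1.0]]
contact_force: [-0.8, 0.6, -2.0]
finger_gap: 0.0288
grasp_force: 89.1
```

Run:
```python
from h import *
w=np.load("side1.npz"); c=cloud(w["d"],w["K"],w["T"]); hsv=cv2.cvtColor(w["im"],cv2.COLOR_BGR2HSV)
m=(hsv[...,0]<18)&(hsv[...,1]>120)&(hsv[...,2]>60)&(c[...,2]>.13)&(c[...,2]<.22)&(c[...,1]>.2); q=c[m]; print("wheel before",m.sum(),np.percentile(q,[3,97],axis=0).round(3))
im,d,K,T=grab("side"); np.savez("side2.npz",im=im,d=d,K=K,T=T)
to(.5058,.0877,.165,2.898)
a=im[150:290,220:380]
cv2.imwrite("pics/over.png",cv2.resize(a,None,fx=4,fy=4,interpolation=cv2.INTER_CUBIC))
```

```text
wheel before 115 [[0.459 0.301 0.157]
 [0.498 0.338 0.214]]
t 5.8 p [0.5054 0.0874 0.1739] yaw 2.8968 shift [-0.0003  0.0004  0.0089] roll -0.0012 q [ 0.03  0.31 -0.38  0.89 -0.    0.27] F [ 0.01  0.34 -2.63] gap 0.029 89.0852952003479
```

View pics/over.png

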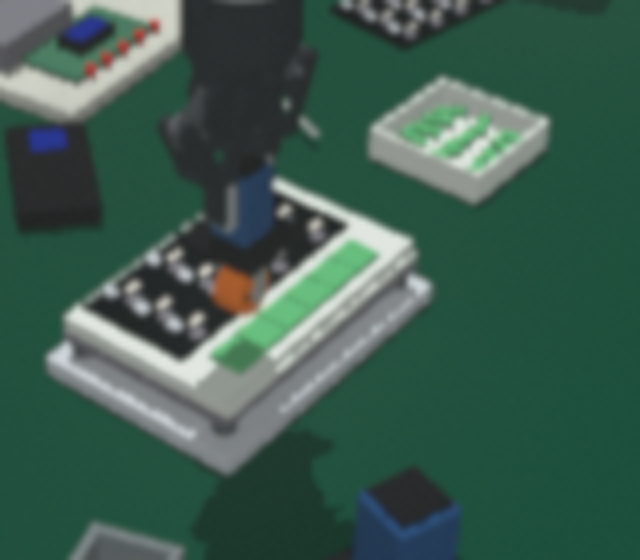

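The picture shows the wheel hovering about 30 mm above the near end of the strip (crop 240,290), tread facing along the strip. I'll check its lateral offset numerically.

Run:
```python
from h import *
w=np.load("side2.npz"); im=w["im"];K=w["K"];T=w["T"]; c=cloud(w["d"],K,T); hsv=cv2.cvtColor(im,cv2.COLOR_BGR2HSV)
M=np.array([.489,.0198]); ey=np.array([.2405,.9707]); ex=np.array([.9707,-.2405])
vv,uu=np.mgrid[:420,:560]; near=(uu>265)&(uu<295)&(vv>210)&(vv<232)
m=near&(hsv[...,0]<18)&(hsv[...,1]>120)&(hsv[...,2]>60)
q=c[m]; x=(q[:,:2]-M)@ex; y=(q[:,:2]-M)@ey
print(m.sum(),"x",np.percentile(x,[3,10,50,90,97]).round(4),"y",np.percentile(y,[3,50,97]).round(4),"z",np.nanpercentile(q[:,2],[3,50,97]).round(3))
# reproject hypotheses: project wheel's tread outline points vs orange mask extents
ys,xs=np.nonzero(m); print("mask u",xs.min(),xs.max(),"v",ys.min(),ys.max())
z0=.1739-.0767
g=(hsv[...,0]>55)&(hsv[...,0]<85)&(hsv[...,1]>60)&(hsv[...,2]>90)&(uu>260)&(uu<325)&(vv>200)&(vv<250)
P=lambda p:(lambda h:(K@h[:3])[:2]/h[2])(np.linalg.inv(T)@np.r_[p,1])
th=np.linspace(0,2*np.pi,80)
best=[]
dist=cv2.distanceTransform((1-m.astype(np.uint8)),cv2.DIST_L2,3)
for dx in np.arange(-.008,.0081,.001):
  for dy in np.arange(-.006,.0061,.002):
    pts=[]
    for s in(-.011,.011):
        for t in th:
            p2=M+ex*(dx+s)+ey*(.070+dy+.018*np.cos(t)); pts.append(P(np.r_[p2,z0+.018+.018*np.sin(t)]))
    hull=cv2.convexHull(np.float32(pts)); b=np.zeros(m.shape,np.uint8); cv2.fillConvexPoly(b,hull.astype(np.int32),1)
    b=b.astype(bool); best.append(((b&m).sum()/m.sum()-0.3*(b&~m&(vv>218)).sum()/m.sum(),round(dx,3),round(dy,3)))
print(sorted(best)[-8:])
top=np.load("top0.npz");
```

```text
93 x [-0.0287 -0.0148 -0.0072  0.0049  0.008 ] y [0.0727 0.084  0.1016] z [0.106 0.122 0.157]
mask u 273 282 v 216 227
[(np.float64(0.8548387096774194), np.float64(-0.001), np.float64(0.002)), (np.float64(0.8591397849462366), np.float64(0.003), np.float64(0.0)), (np.float64(0.8602150537634409), np.float64(0.001), np.float64(0.0)), (np.float64(0.8612903225806452), np.float64(0.0), np.float64(0.002)), (np.float64(0.8612903225806452), np.float64(0.001), np.float64(0.002)), (np.float64(0.8612903225806452), np.float64(0.002), np.float64(0.004)), (np.float64(0.8666666666666667), np.float64(0.002), np.float64(0.0)), (np.float64(0.867741935483871), np.float64(0.003), np.float64(0.002))]
```

The lateral offset is within about 2 mm, which is fine. Now I'll descend and find the strip by touch.

Request:
apply_moves(rows=[{"tx":0,"ty":0,"tz":0.005,"roll":0,"jaw":0},{"tx":0,"ty":0,"tz":0.01,"roll":0,"jaw":0},{"tx":0,"ty":0,"tz":0.015,"roll":0,"jaw":0},{"tx":0,"ty":0,"tz":0.019,"roll":0,"jaw":0},{"tx":0,"ty":0,"tz":0.02,"roll":0,"jaw":0},{"tx":0,"ty":0,"tz":0.02,"roll":0,"jaw":0},{"tx":0,"ty":0,"tz":0.02,"roll":0,"jaw":0},{"tx":0,"ty":0,"tz":0.02,"roll":0,"jaw":0}])

```text
time: 6.6
position: [0.5058, 0.0874, 0.1545]
ee_rot: [[-0.97, 0.242, 0.0], [0.242, 0.97, 0.0], [-0.0, 0.0, -1.0]]
contact_force: [-0.2, -0.1, -2.8]
finger_gap: 0.0289
grasp_force: 89.1
```

Request:
apply_moves(rows=[{"tx":0,"ty":0,"tz":0.0005,"roll":0,"jaw":0},{"tx":0,"ty":0,"tz":0.001,"roll":0,"jaw":0},{"tx":0,"ty":0,"tz":0.0015,"roll":0,"jaw":0},{"tx":0,"ty":0,"tz":0.002,"roll":0,"jaw":0},{"tx":0,"ty":0,"tz":0.0025,"roll":0,"jaw":0},{"tx":0,"ty":0,"tz":0.003,"roll":0,"jaw":0},{"tx":0,"ty":0,"tz":0.003,"roll":0,"jaw":0},{"tx":0,"ty":0,"tz":0.003,"roll":0,"jaw":0}])

```text
time: 7.4
position: [0.5057, 0.0873, 0.1513]
ee_rot: [[-0.97, 0.242, 0.0], [0.242, 0.97, 0.0], [-0.0, 0.0, -1.0]]
contact_force: [0.0, -0.1, -3.2]
finger_gap: 0.0292
grasp_force: 89.1
```

Request:
apply_moves(rows=[{"tx":0,"ty":0,"tz":0.0005,"roll":0,"jaw":0},{"tx":0,"ty":0,"tz":0.001,"roll":0,"jaw":0},{"tx":0,"ty":0,"tz":0.0015,"roll":0,"jaw":0},{"tx":0,"ty":0,"tz":0.002,"roll":0,"jaw":0},{"tx":0,"ty":0,"tz":0.0025,"roll":0,"jaw":0},{"tx":0,"ty":0,"tz":0.003,"roll":0,"jaw":0},{"tx":0,"ty":0,"tz":0.003,"roll":0,"jaw":0},{"tx":0,"ty":0,"tz":0.003,"roll":0,"jaw":0}])

```text
time: 8.2
position: [0.5057, 0.0874, 0.1483]
ee_rot: [[-0.97, 0.242, -0.0], [0.242, 0.97, 0.0], [0.0, -0.0, -1.0]]
contact_force: [1.5, 1.2, -2.7]
finger_gap: 0.029
grasp_force: 89.1
```

Request:
apply_moves(rows=[{"tx":0,"ty":0,"tz":0.0005,"roll":0,"jaw":0},{"tx":0,"ty":0,"tz":0.001,"roll":0,"jaw":0},{"tx":0,"ty":0,"tz":0.0015,"roll":0,"jaw":0},{"tx":0,"ty":0,"tz":0.002,"roll":0,"jaw":0},{"tx":0,"ty":0,"tz":0.0025,"roll":0,"jaw":0},{"tx":0,"ty":0,"tz":0.003,"roll":0,"jaw":0},{"tx":0,"ty":0,"tz":0.003,"roll":0,"jaw":0},{"tx":0,"ty":0,"tz":0.003,"roll":0,"jaw":0}])

```text
time: 9.0
position: [0.5056, 0.0873, 0.1453]
ee_rot: [[-0.97, 0.242, -0.0], [0.242, 0.97, -0.0], [0.0, -0.0, -1.0]]
contact_force: [0.2, -0.1, -4.0]
finger_gap: 0.0291
grasp_force: 89.1
```

Request:
apply_moves(rows=[{"tx":0,"ty":0,"tz":0.0005,"roll":0,"jaw":0},{"tx":0,"ty":0,"tz":0.001,"roll":0,"jaw":0},{"tx":0,"ty":0,"tz":0.0015,"roll":0,"jaw":0},{"tx":0,"ty":0,"tz":0.002,"roll":0,"jaw":0},{"tx":0,"ty":0,"tz":0.0025,"roll":0,"jaw":0},{"tx":0,"ty":0,"tz":0.003,"roll":0,"jaw":0},{"tx":0,"ty":0,"tz":0.003,"roll":0,"jaw":0},{"tx":0,"ty":0,"tz":0.003,"roll":0,"jaw":0}])

```text
time: 9.8
position: [0.5057, 0.0874, 0.1423]
ee_rot: [[-0.97, 0.242, 0.0], [0.242, 0.97, -0.0], [-0.0, 0.0, -1.0]]
contact_force: [-0.7, -0.0, -2.4]
finger_gap: 0.0291
grasp_force: 89.1
```

Request:
apply_moves(rows=[{"tx":0,"ty":0,"tz":0.0005,"roll":0,"jaw":0},{"tx":0,"ty":0,"tz":0.001,"roll":0,"jaw":0},{"tx":0,"ty":0,"tz":0.0015,"roll":0,"jaw":0},{"tx":0,"ty":0,"tz":0.002,"roll":0,"jaw":0},{"tx":0,"ty":0,"tz":0.0025,"roll":0,"jaw":0},{"tx":0,"ty":0,"tz":0.003,"roll":0,"jaw":0},{"tx":0,"ty":0,"tz":0.003,"roll":0,"jaw":0},{"tx":0,"ty":0,"tz":0.003,"roll":0,"jaw":0}])

```text
time: 10.6
position: [0.5056, 0.0874, 0.1392]
ee_rot: [[-0.97, 0.242, -0.0], [0.242, 0.97, 0.0], [0.0, -0.0, -1.0]]
contact_force: [-0.4, -0.6, -2.9]
finger_gap: 0.0288
grasp_force: 89.1
```

Request:
apply_moves(rows=[{"tx":0,"ty":0,"tz":0.0005,"roll":0,"jaw":0},{"tx":0,"ty":0,"tz":0.001,"roll":0,"jaw":0},{"tx":0,"ty":0,"tz":0.0015,"roll":0,"jaw":0},{"tx":0,"ty":0,"tz":0.002,"roll":0,"jaw":0},{"tx":0,"ty":0,"tz":0.0025,"roll":0,"jaw":0},{"tx":0,"ty":0,"tz":0.003,"roll":0,"jaw":0},{"tx":0,"ty":0,"tz":0.003,"roll":0,"jaw":0},{"tx":0,"ty":0,"tz":0.003,"roll":0,"jaw":0}])

```text
time: 11.4
position: [0.5056, 0.0874, 0.1363]
ee_rot: [[-0.97, 0.242, -0.0], [0.242, 0.97, 0.0], [0.0, -0.0, -1.0]]
contact_force: [-1.0, 0.8, -2.7]
finger_gap: 0.0286
grasp_force: 89.1
```

Request:
apply_moves(rows=[{"tx":0,"ty":0,"tz":0.0005,"roll":0,"jaw":0},{"tx":0,"ty":0,"tz":0.001,"roll":0,"jaw":0},{"tx":0,"ty":0,"tz":0.0015,"roll":0,"jaw":0},{"tx":0,"ty":0,"tz":0.002,"roll":0,"jaw":0},{"tx":0,"ty":0,"tz":0.0025,"roll":0,"jaw":0},{"tx":0,"ty":0,"tz":0.003,"roll":0,"jaw":0},{"tx":0,"ty":0,"tz":0.003,"roll":0,"jaw":0},{"tx":0,"ty":0,"tz":0.003,"roll":0,"jaw":0}])

```text
time: 12.2
position: [0.5056, 0.0874, 0.1333]
ee_rot: [[-0.97, 0.242, -0.0], [0.242, 0.97, 0.0], [0.0, 0.0, -1.0]]
contact_force: [1.1, -0.2, -2.7]
finger_gap: 0.0292
grasp_force: 89.1
```

Request:
apply_moves(rows=[{"tx":0,"ty":0,"tz":0.0005,"roll":0,"jaw":0},{"tx":0,"ty":0,"tz":0.001,"roll":0,"jaw":0},{"tx":0,"ty":0,"tz":0.0015,"roll":0,"jaw":0},{"tx":0,"ty":0,"tz":0.002,"roll":0,"jaw":0},{"tx":0,"ty":0,"tz":0.002,"roll":0,"jaw":0},{"tx":0,"ty":0,"tz":0.002,"roll":0,"jaw":0},{"tx":0,"ty":0,"tz":0.002,"roll":0,"jaw":0},{"tx":0,"ty":0,"tz":0.002,"roll":0,"jaw":0}])

```text
time: 13.0
position: [0.506, 0.0876, 0.1322]
ee_rot: [[-0.97, 0.242, 0.001], [0.242, 0.97, 0.0], [-0.001, 0.001, -1.0]]
contact_force: [-2.5, 0.9, 7.0]
finger_gap: 0.0292
grasp_force: 90.0
```

Contact at about 10 N puts the link top at about 0.0565, which means flush is at about 0.0525. I'll press link 5 in half way, then roll in a first half-depth pass.

Request:
apply_moves(rows=[{"tx":0,"ty":0,"tz":0.0004,"roll":0,"jaw":0},{"tx":0,"ty":0,"tz":0.0008,"roll":0,"jaw":0},{"tx":0,"ty":0,"tz":0.0012,"roll":0,"jaw":0},{"tx":0,"ty":0,"tz":0.0016,"roll":0,"jaw":0},{"tx":0,"ty":0,"tz":0.002,"roll":0,"jaw":0},{"tx":0,"ty":0,"tz":0.0024,"roll":0,"jaw":0},{"tx":0,"ty":0,"tz":0.0026,"roll":0,"jaw":0},{"tx":0,"ty":0,"tz":0.0026,"roll":0,"jaw":0}], squeeze=120)

```text
time: 13.8
position: [0.506, 0.0877, 0.1297]
ee_rot: [[-0.97, 0.242, 0.001], [0.242, 0.97, 0.001], [-0.001, 0.001, -1.0]]
contact_force: [-2.3, 0.0, 7.1]
finger_gap: 0.029
grasp_force: 117.4
```

Request:
apply_moves(rows=[{"tx":0,"ty":-0.002,"tz":0,"roll":0,"jaw":0},{"tx":0,"ty":-0.004,"tz":0,"roll":0,"jaw":0},{"tx":0,"ty":-0.006,"tz":0,"roll":0,"jaw":0},{"tx":0,"ty":-0.008,"tz":0,"roll":0,"jaw":0},{"tx":0,"ty":-0.01,"tz":0,"roll":0,"jaw":0},{"tx":0,"ty":-0.012,"tz":0,"roll":0,"jaw":0},{"tx":0,"ty":-0.013,"tz":0,"roll":0,"jaw":0},{"tx":0,"ty":-0.014,"tz":0,"roll":0,"jaw":0}])

```text
time: 14.6
position: [0.5031, 0.0751, 0.13]
ee_rot: [[-0.97, 0.242, 0.002], [0.242, 0.97, 0.003], [-0.002, 0.004, -1.0]]
contact_force: [-2.8, 3.4, 9.3]
finger_gap: 0.0288
grasp_force: 118.2
```

Request:
apply_moves(rows=[{"tx":0,"ty":-0.0025,"tz":0,"roll":0,"jaw":0},{"tx":0,"ty":-0.005,"tz":0,"roll":0,"jaw":0},{"tx":0,"ty":-0.0075,"tz":0,"roll":0,"jaw":0},{"tx":0,"ty":-0.01,"tz":0,"roll":0,"jaw":0},{"tx":0,"ty":-0.0125,"tz":0,"roll":0,"jaw":0},{"tx":0,"ty":-0.015,"tz":0,"roll":0,"jaw":0},{"tx":0,"ty":-0.0175,"tz":0,"roll":0,"jaw":0},{"tx":0,"ty":-0.02,"tz":0,"roll":0,"jaw":0}])

```text
time: 15.4
position: [0.4982, 0.0549, 0.1299]
ee_rot: [[-0.97, 0.242, 0.002], [0.242, 0.97, 0.002], [-0.002, 0.002, -1.0]]
contact_force: [-2.1, 4.0, 9.3]
finger_gap: 0.0291
grasp_force: 118.2
```

Request:
apply_moves(rows=[{"tx":0,"ty":-0.0025,"tz":0,"roll":0,"jaw":0},{"tx":0,"ty":-0.005,"tz":0,"roll":0,"jaw":0},{"tx":0,"ty":-0.0075,"tz":0,"roll":0,"jaw":0},{"tx":0,"ty":-0.01,"tz":0,"roll":0,"jaw":0},{"tx":0,"ty":-0.0125,"tz":0,"roll":0,"jaw":0},{"tx":0,"ty":-0.015,"tz":0,"roll":0,"jaw":0},{"tx":0,"ty":-0.0175,"tz":0,"roll":0,"jaw":0},{"tx":0,"ty":-0.02,"tz":0,"roll":0,"jaw":0}])

```text
time: 16.2
position: [0.4933, 0.0351, 0.1298]
ee_rot: [[-0.97, 0.242, 0.002], [0.242, 0.97, 0.0], [-0.002, 0.001, -1.0]]
contact_force: [-2.2, 0.9, 7.1]
finger_gap: 0.0288
grasp_force: 118.1
```

Request:
apply_moves(rows=[{"tx":0,"ty":-0.0025,"tz":0,"roll":0,"jaw":0},{"tx":0,"ty":-0.005,"tz":0,"roll":0,"jaw":0},{"tx":0,"ty":-0.0075,"tz":0,"roll":0,"jaw":0},{"tx":0,"ty":-0.01,"tz":0,"roll":0,"jaw":0},{"tx":0,"ty":-0.0125,"tz":0,"roll":0,"jaw":0},{"tx":0,"ty":-0.015,"tz":0,"roll":0,"jaw":0},{"tx":0,"ty":-0.0175,"tz":0,"roll":0,"jaw":0},{"tx":0,"ty":-0.02,"tz":0,"roll":0,"jaw":0}])

```text
time: 17.0
position: [0.4888, 0.0159, 0.1301]
ee_rot: [[-0.97, 0.242, 0.003], [0.242, 0.97, 0.001], [-0.002, 0.001, -1.0]]
contact_force: [-2.6, 1.3, 8.5]
finger_gap: 0.0286
grasp_force: 118.4
```

Request:
apply_moves(rows=[{"tx":0,"ty":-0.0025,"tz":0,"roll":0,"jaw":0},{"tx":0,"ty":-0.005,"tz":0,"roll":0,"jaw":0},{"tx":0,"ty":-0.0075,"tz":0,"roll":0,"jaw":0},{"tx":0,"ty":-0.01,"tz":0,"roll":0,"jaw":0},{"tx":0,"ty":-0.0125,"tz":0,"roll":0,"jaw":0},{"tx":0,"ty":-0.015,"tz":0,"roll":0,"jaw":0},{"tx":0,"ty":-0.0175,"tz":0,"roll":0,"jaw":0},{"tx":0,"ty":-0.02,"tz":0,"roll":0,"jaw":0}])

```text
time: 17.8
position: [0.4846, -0.0014, 0.1302]
ee_rot: [[-0.97, 0.241, 0.004], [0.241, 0.97, 0.007], [-0.003, 0.008, -1.0]]
contact_force: [-0.9, 8.1, 8.9]
finger_gap: 0.0289
grasp_force: 118.3
```

The horizontal force is rising, so the strip climbs toward -y. I'll ease up slightly and slow down.

Request:
apply_moves(rows=[{"tx":0,"ty":-0.001,"tz":-0.0004,"roll":0,"jaw":0},{"tx":0,"ty":-0.002,"tz":-0.0006,"roll":0,"jaw":0},{"tx":0,"ty":-0.004,"tz":-0.0008,"roll":0,"jaw":0},{"tx":0,"ty":-0.006,"tz":-0.0008,"roll":0,"jaw":0},{"tx":0,"ty":-0.008,"tz":-0.0008,"roll":0,"jaw":0},{"tx":0,"ty":-0.01,"tz":-0.0008,"roll":0,"jaw":0},{"tx":0,"ty":-0.012,"tz":-0.0008,"roll":0,"jaw":0},{"tx":0,"ty":-0.014,"tz":-0.0008,"roll":0,"jaw":0}])

```text
time: 18.6
position: [0.4806, -0.0175, 0.1307]
ee_rot: [[-0.97, 0.242, 0.003], [0.242, 0.97, -0.0], [-0.003, 0.001, -1.0]]
contact_force: [-1.1, -0.0, 9.0]
finger_gap: 0.0287
grasp_force: 118.3
```

Request:
apply_moves(rows=[{"tx":0,"ty":-0.002,"tz":-0.0001,"roll":0,"jaw":0},{"tx":0,"ty":-0.004,"tz":-0.0002,"roll":0,"jaw":0},{"tx":0,"ty":-0.006,"tz":-0.0003,"roll":0,"jaw":0},{"tx":0,"ty":-0.008,"tz":-0.0004,"roll":0,"jaw":0},{"tx":0,"ty":-0.01,"tz":-0.0004,"roll":0,"jaw":0},{"tx":0,"ty":-0.012,"tz":-0.0004,"roll":0,"jaw":0},{"tx":0,"ty":-0.014,"tz":-0.0004,"roll":0,"jaw":0},{"tx":0,"ty":-0.016,"tz":-0.0004,"roll":0,"jaw":0}])

```text
time: 19.4
position: [0.4773, -0.0312, 0.1313]
ee_rot: [[-0.97, 0.241, 0.004], [0.241, 0.97, 0.005], [-0.003, 0.005, -1.0]]
contact_force: [-0.8, 5.1, 8.5]
finger_gap: 0.0288
grasp_force: 118.5
```

Request:
apply_moves(rows=[{"tx":0,"ty":-0.002,"tz":0,"roll":0,"jaw":0},{"tx":0,"ty":-0.004,"tz":0,"roll":0,"jaw":0},{"tx":0,"ty":-0.006,"tz":0,"roll":0,"jaw":0},{"tx":0,"ty":-0.008,"tz":0,"roll":0,"jaw":0},{"tx":0,"ty":-0.01,"tz":0,"roll":0,"jaw":0},{"tx":0,"ty":-0.012,"tz":0,"roll":0,"jaw":0},{"tx":0,"ty":-0.014,"tz":0,"roll":0,"jaw":0},{"tx":0,"ty":-0.016,"tz":0,"roll":0,"jaw":0}])

```text
time: 20.2
position: [0.473, -0.0487, 0.1313]
ee_rot: [[-0.97, 0.242, 0.003], [0.242, 0.97, -0.0], [-0.003, 0.0, -1.0]]
contact_force: [-1.0, 1.0, 8.6]
finger_gap: 0.0285
grasp_force: 118.5
```

Request:
apply_moves(rows=[{"tx":0,"ty":0,"tz":0.0002,"roll":0,"jaw":0},{"tx":0,"ty":0,"tz":0.0004,"roll":0,"jaw":0},{"tx":0,"ty":0,"tz":0.0006,"roll":0,"jaw":0},{"tx":0,"ty":0,"tz":0.0008,"roll":0,"jaw":0},{"tx":0,"ty":0,"tz":0.001,"roll":0,"jaw":0},{"tx":0,"ty":0,"tz":0.0012,"roll":0,"jaw":0},{"tx":0,"ty":0,"tz":0.0012,"roll":0,"jaw":0},{"tx":0,"ty":0,"tz":0.0012,"roll":0,"jaw":0}])

```text
time: 21.0
position: [0.4731, -0.0489, 0.1304]
ee_rot: [[-0.97, 0.242, 0.003], [0.242, 0.97, -0.001], [-0.003, -0.0, -1.0]]
contact_force: [-1.9, -0.0, 12.5]
finger_gap: 0.0287
grasp_force: 118.8
```

Link 0 is home: hard stop at 15 N, with the strip rising about 0.025 rad toward -y. I'll roll back at full force, lowering along the slant.

Request:
apply_moves(rows=[{"tx":0,"ty":0.0025,"tz":0.0001,"roll":0,"jaw":0},{"tx":0,"ty":0.005,"tz":0.0002,"roll":0,"jaw":0},{"tx":0,"ty":0.0075,"tz":0.0002,"roll":0,"jaw":0},{"tx":0,"ty":0.01,"tz":0.0003,"roll":0,"jaw":0},{"tx":0,"ty":0.0125,"tz":0.0004,"roll":0,"jaw":0},{"tx":0,"ty":0.015,"tz":0.0004,"roll":0,"jaw":0},{"tx":0,"ty":0.0175,"tz":0.0005,"roll":0,"jaw":0},{"tx":0,"ty":0.02,"tz":0.0005,"roll":0,"jaw":0}])

```text
time: 21.8
position: [0.4779, -0.0294, 0.1299]
ee_rot: [[-0.97, 0.242, 0.003], [0.242, 0.97, -0.001], [-0.003, -0.0, -1.0]]
contact_force: [-1.9, -0.1, 12.1]
finger_gap: 0.0289
grasp_force: 118.9
```

Request:
apply_moves(rows=[{"tx":0,"ty":0.0025,"tz":0.0001,"roll":0,"jaw":0},{"tx":0,"ty":0.005,"tz":0.0002,"roll":0,"jaw":0},{"tx":0,"ty":0.0075,"tz":0.0002,"roll":0,"jaw":0},{"tx":0,"ty":0.01,"tz":0.0003,"roll":0,"jaw":0},{"tx":0,"ty":0.0125,"tz":0.0004,"roll":0,"jaw":0},{"tx":0,"ty":0.015,"tz":0.0005,"roll":0,"jaw":0},{"tx":0,"ty":0.0175,"tz":0.0006,"roll":0,"jaw":0},{"tx":0,"ty":0.02,"tz":0.0006,"roll":0,"jaw":0}])

```text
time: 22.6
position: [0.4826, -0.0098, 0.1293]
ee_rot: [[-0.97, 0.242, 0.003], [0.242, 0.97, -0.001], [-0.003, 0.0, -1.0]]
contact_force: [-2.5, 0.1, 12.2]
finger_gap: 0.029
grasp_force: 118.9
```

Request:
apply_moves(rows=[{"tx":0,"ty":0.0025,"tz":0.0001,"roll":0,"jaw":0},{"tx":0,"ty":0.005,"tz":0.0002,"roll":0,"jaw":0},{"tx":0,"ty":0.0075,"tz":0.0002,"roll":0,"jaw":0},{"tx":0,"ty":0.01,"tz":0.0003,"roll":0,"jaw":0},{"tx":0,"ty":0.0125,"tz":0.0004,"roll":0,"jaw":0},{"tx":0,"ty":0.015,"tz":0.0004,"roll":0,"jaw":0},{"tx":0,"ty":0.0175,"tz":0.0005,"roll":0,"jaw":0},{"tx":0,"ty":0.02,"tz":0.0005,"roll":0,"jaw":0}])

```text
time: 23.4
position: [0.4874, 0.0097, 0.1288]
ee_rot: [[-0.97, 0.242, 0.003], [0.242, 0.97, -0.0], [-0.003, 0.0, -1.0]]
contact_force: [-2.8, 1.2, 12.8]
finger_gap: 0.0288
grasp_force: 119.0
```

Request:
apply_moves(rows=[{"tx":0,"ty":0.0025,"tz":0.0001,"roll":0,"jaw":0},{"tx":0,"ty":0.005,"tz":0.0002,"roll":0,"jaw":0},{"tx":0,"ty":0.0075,"tz":0.0002,"roll":0,"jaw":0},{"tx":0,"ty":0.01,"tz":0.0003,"roll":0,"jaw":0},{"tx":0,"ty":0.0125,"tz":0.0004,"roll":0,"jaw":0},{"tx":0,"ty":0.015,"tz":0.0004,"roll":0,"jaw":0},{"tx":0,"ty":0.0175,"tz":0.0005,"roll":0,"jaw":0},{"tx":0,"ty":0.02,"tz":0.0005,"roll":0,"jaw":0}])

```text
time: 24.2
position: [0.4922, 0.0292, 0.1283]
ee_rot: [[-0.97, 0.242, 0.003], [0.242, 0.97, -0.0], [-0.003, 0.001, -1.0]]
contact_force: [-2.1, 1.0, 12.3]
finger_gap: 0.0287
grasp_force: 119.0
```

Request:
apply_moves(rows=[{"tx":0,"ty":0.0025,"tz":0.0001,"roll":0,"jaw":0},{"tx":0,"ty":0.005,"tz":0.0002,"roll":0,"jaw":0},{"tx":0,"ty":0.0075,"tz":0.0002,"roll":0,"jaw":0},{"tx":0,"ty":0.01,"tz":0.0003,"roll":0,"jaw":0},{"tx":0,"ty":0.0125,"tz":0.0004,"roll":0,"jaw":0},{"tx":0,"ty":0.015,"tz":0.0004,"roll":0,"jaw":0},{"tx":0,"ty":0.0175,"tz":0.0005,"roll":0,"jaw":0},{"tx":0,"ty":0.02,"tz":0.0005,"roll":0,"jaw":0}])

```text
time: 25.0
position: [0.4969, 0.0484, 0.1278]
ee_rot: [[-0.97, 0.242, 0.003], [0.242, 0.97, -0.001], [-0.003, -0.0, -1.0]]
contact_force: [-2.5, 0.9, 12.1]
finger_gap: 0.0291
grasp_force: 119.0
```

Request:
apply_moves(rows=[{"tx":0,"ty":0.0025,"tz":0.0002,"roll":0,"jaw":0},{"tx":0,"ty":0.005,"tz":0.0003,"roll":0,"jaw":0},{"tx":0,"ty":0.0075,"tz":0.0004,"roll":0,"jaw":0},{"tx":0,"ty":0.01,"tz":0.0005,"roll":0,"jaw":0},{"tx":0,"ty":0.0125,"tz":0.0006,"roll":0,"jaw":0},{"tx":0,"ty":0.015,"tz":0.0006,"roll":0,"jaw":0},{"tx":0,"ty":0.0175,"tz":0.0007,"roll":0,"jaw":0},{"tx":0,"ty":0.02,"tz":0.0007,"roll":0,"jaw":0}])

```text
time: 25.8
position: [0.5017, 0.0678, 0.1271]
ee_rot: [[-0.97, 0.242, 0.002], [0.242, 0.97, -0.001], [-0.003, -0.0, -1.0]]
contact_force: [-3.4, -2.2, 13.6]
finger_gap: 0.0285
grasp_force: 119.1
```

Request:
apply_moves(rows=[{"tx":0,"ty":0.0025,"tz":0.0001,"roll":0,"jaw":0},{"tx":0,"ty":0.005,"tz":0.0002,"roll":0,"jaw":0},{"tx":0,"ty":0.0075,"tz":0.0002,"roll":0,"jaw":0},{"tx":0,"ty":0.01,"tz":0.0003,"roll":0,"jaw":0},{"tx":0,"ty":0.0125,"tz":0.0004,"roll":0,"jaw":0},{"tx":0,"ty":0.015,"tz":0.0004,"roll":0,"jaw":0},{"tx":0,"ty":0.0175,"tz":0.0005,"roll":0,"jaw":0},{"tx":0,"ty":0.02,"tz":0.0005,"roll":0,"jaw":0}])

```text
time: 26.6
position: [0.5066, 0.0877, 0.1267]
ee_rot: [[-0.97, 0.242, 0.003], [0.242, 0.97, 0.001], [-0.002, 0.001, -1.0]]
contact_force: [-3.8, 0.8, 12.2]
finger_gap: 0.0288
grasp_force: 119.2
```

Force held at about 15 N over a straight height profile, so all links are at the floor. I'll lift off and check the strip.

Request:
apply_moves(rows=[{"tx":0,"ty":0,"tz":-0.005,"roll":0,"jaw":0},{"tx":0,"ty":0,"tz":-0.015,"roll":0,"jaw":0},{"tx":0,"ty":0,"tz":-0.03,"roll":0,"jaw":0},{"tx":0,"ty":0,"tz":-0.05,"roll":0,"jaw":0},{"tx":0,"ty":0,"tz":-0.07,"roll":0,"jaw":0},{"tx":0,"ty":0,"tz":-0.09,"roll":0,"jaw":0},{"tx":0,"ty":0,"tz":-0.103,"roll":0,"jaw":0},{"tx":0,"ty":0,"tz":-0.103,"roll":0,"jaw":0}])

```text
time: 27.4
position: [0.5068, 0.0873, 0.2297]
ee_rot: [[-0.97, 0.242, 0.003], [0.242, 0.97, -0.0], [-0.003, 0.001, -1.0]]
contact_force: [1.0, -0.3, -3.8]
finger_gap: 0.0286
grasp_force: 118.2
```

Request:
apply_moves(rows=[{"tx":0,"ty":0.02,"tz":0,"roll":0.1,"jaw":0},{"tx":0,"ty":0.05,"tz":0,"roll":0.24,"jaw":0},{"tx":0,"ty":0.08,"tz":0,"roll":0.38,"jaw":0},{"tx":0,"ty":0.11,"tz":0,"roll":0.52,"jaw":0},{"tx":0,"ty":0.14,"tz":0,"roll":0.66,"jaw":0},{"tx":0,"ty":0.16,"tz":0,"roll":0.8,"jaw":0},{"tx":0,"ty":0.175,"tz":0,"roll":0.94,"jaw":0},{"tx":0,"ty":0.18,"tz":0,"roll":1.04,"jaw":0}])

```text
time: 28.2
position: [0.5488, 0.2633, 0.2262]
ee_rot: [[-0.279, 0.96, -0.002], [0.96, 0.279, -0.0], [0.0, -0.002, -1.0]]
contact_force: [-0.3, -0.0, -3.2]
finger_gap: 0.0293
grasp_force: 118.7
```

Run:
```python
from h import *
im,d,K,T=grab("side"); np.savez("side3.npz",im=im,d=d,K=K,T=T)
im2,_,_,_=grab("top")
cv2.imwrite("pics/strip.png",np.hstack([cv2.resize(im[170:270,225:335],None,fx=3.5,fy=3.5,interpolation=cv2.INTER_CUBIC),cv2.resize(im2[170:270,225:335],None,fx=3.5,fy=3.5,interpolation=cv2.INTER_CUBIC)]))
to(.4825,.3043,.2292,1.597)
```

```text
t 28.3 p [0.5487 0.2625 0.2263] yaw 1.8583 shift [ 0.0588 -0.0516 -0.0028] roll 0.2613 q [ 0.33  0.44 -0.04  1.1  -0.    1.61] F [-0.89 -0.14 -3.79] gap 0.0287 118.66395235061646
```

View pics/strip.png

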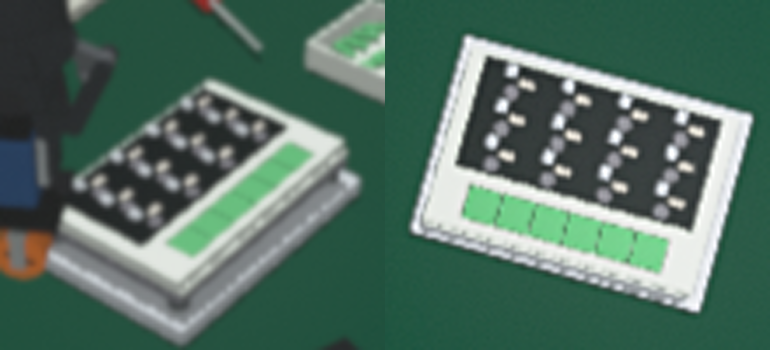

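The strip shows even green links, flush with the white rims in both views (side crop 180–310, top crop 470–665). Back to the stand.

Request:
apply_moves(rows=[{"tx":0.015,"ty":-0.013,"tz":-0.003,"roll":0.08,"jaw":0},{"tx":0.035,"ty":-0.03,"tz":-0.003,"roll":0.16,"jaw":0},{"tx":0.05,"ty":-0.044,"tz":-0.003,"roll":0.22,"jaw":0},{"tx":0.059,"ty":-0.051,"tz":-0.003,"roll":0.26,"jaw":0},{"tx":0.059,"ty":-0.051,"tz":-0.003,"roll":0.261,"jaw":0},{"tx":0.059,"ty":-0.051,"tz":-0.003,"roll":0.261,"jaw":0},{"tx":0.059,"ty":-0.051,"tz":-0.003,"roll":0.261,"jaw":0},{"tx":0.059,"ty":-0.051,"tz":-0.003,"roll":0.261,"jaw":0}])

```text
time: 29.1
position: [0.4843, 0.3036, 0.2307]
ee_rot: [[-0.025, 1.0, 0.0], [1.0, 0.025, -0.0], [-0.0, 0.0, -1.0]]
contact_force: [0.1, -0.2, -3.3]
finger_gap: 0.0288
grasp_force: 118.9
```

Run:
```python
from h import *
im,d,K,T=grab("side")
to(.483,.3044,.2292,1.597)
cv2.imwrite("pics/back.png",cv2.resize(im[200:340,190:310],None,fx=4,fy=4,interpolation=cv2.INTER_CUBIC))
```

```text
t 29.15 p [0.4843 0.3037 0.2307] yaw 1.5953 shift [ 0.0007 -0.0013  0.0015] roll -0.0017 q [ 0.43  0.37 -0.14  1.07 -0.    1.98] F [-0.57 -0.3  -2.89] gap 0.0288 118.86987447738647
```

View pics/back.png

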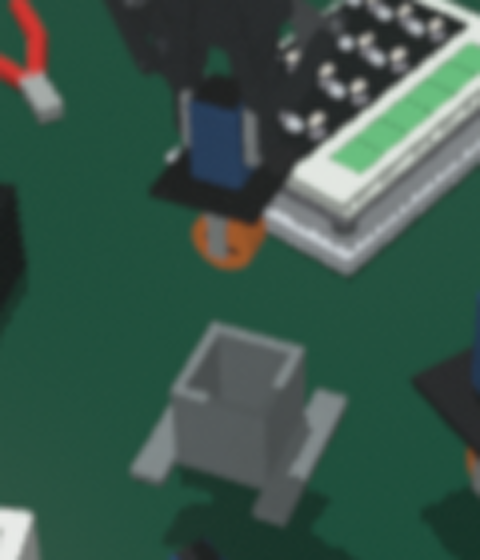

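The roller hangs upright over the open tube (crop 235,235 above 240,375). I'll lower it in.

Request:
apply_moves(rows=[{"tx":0.001,"ty":-0.001,"tz":0.02,"roll":0,"jaw":0},{"tx":0.001,"ty":-0.001,"tz":0.05,"roll":0,"jaw":0},{"tx":0.001,"ty":-0.001,"tz":0.08,"roll":0,"jaw":0},{"tx":0.001,"ty":-0.001,"tz":0.105,"roll":0,"jaw":0},{"tx":0.001,"ty":-0.001,"tz":0.125,"roll":0,"jaw":0},{"tx":0.001,"ty":-0.001,"tz":0.14,"roll":0,"jaw":0},{"tx":0.001,"ty":-0.001,"tz":0.145,"roll":0,"jaw":0},{"tx":0.001,"ty":-0.001,"tz":0.145,"roll":0,"jaw":0}])

```text
time: 29.95
position: [0.4825, 0.3048, 0.0853]
ee_rot: [[-0.025, 1.0, -0.001], [1.0, 0.025, -0.001], [-0.001, -0.001, -1.0]]
contact_force: [-0.1, -0.5, -2.0]
finger_gap: 0.029
grasp_force: 118.9
```

Request:
apply_moves(rows=[{"tx":0,"ty":0,"tz":0.001,"roll":0,"jaw":0},{"tx":0,"ty":0,"tz":0.002,"roll":0,"jaw":0},{"tx":0,"ty":0,"tz":0.003,"roll":0,"jaw":0},{"tx":0,"ty":0,"tz":0.004,"roll":0,"jaw":0},{"tx":0,"ty":0,"tz":0.0045,"roll":0,"jaw":0},{"tx":0,"ty":0,"tz":0.005,"roll":0,"jaw":0},{"tx":0,"ty":0,"tz":0.005,"roll":0,"jaw":0},{"tx":0,"ty":0,"tz":0.005,"roll":0,"jaw":0}])

```text
time: 30.75
position: [0.4827, 0.3052, 0.0809]
ee_rot: [[-0.025, 1.0, -0.0], [1.0, 0.025, 0.0], [0.0, -0.0, -1.0]]
contact_force: [0.5, -0.5, -4.2]
finger_gap: 0.0288
grasp_force: 118.9
```

Request:
apply_moves(rows=[{"tx":0,"ty":0,"tz":0.0003,"roll":0,"jaw":0},{"tx":0,"ty":0,"tz":0.0006,"roll":0,"jaw":0},{"tx":0,"ty":0,"tz":0.0009,"roll":0,"jaw":0},{"tx":0,"ty":0,"tz":0.0012,"roll":0,"jaw":0},{"tx":0,"ty":0,"tz":0.0015,"roll":0,"jaw":0},{"tx":0,"ty":0,"tz":0.0015,"roll":0,"jaw":0},{"tx":0,"ty":0,"tz":0.0015,"roll":0,"jaw":0},{"tx":0,"ty":0,"tz":0.0015,"roll":0,"jaw":0}])

```text
time: 31.55
position: [0.4827, 0.3052, 0.0808]
ee_rot: [[-0.025, 1.0, 0.001], [1.0, 0.025, 0.0], [0.0, 0.001, -1.0]]
contact_force: [-5.0, -3.0, 10.8]
finger_gap: 0.0287
grasp_force: 120.6
```

Seated on the rim. Release and withdraw.

Request:
apply_moves(rows=[{"tx":0,"ty":0,"tz":-0.001,"roll":0,"jaw":0},{"tx":0,"ty":0,"tz":-0.001,"roll":0,"jaw":0.3},{"tx":0,"ty":0,"tz":-0.001,"roll":0,"jaw":0.6},{"tx":0,"ty":0,"tz":-0.001,"roll":0,"jaw":1},{"tx":0,"ty":0,"tz":-0.001,"roll":0,"jaw":1},{"tx":0,"ty":0,"tz":-0.001,"roll":0,"jaw":1},{"tx":0,"ty":0,"tz":-0.001,"roll":0,"jaw":1},{"tx":0,"ty":0,"tz":-0.001,"roll":0,"jaw":1}])

```text
time: 32.35
position: [0.4827, 0.3052, 0.0803]
ee_rot: [[-0.025, 1.0, -0.0], [1.0, 0.025, -0.0], [-0.0, -0.0, -1.0]]
contact_force: [-0.0, 0.7, 0.0]
finger_gap: 0.0854
grasp_force: 0.0
```

Request:
apply_moves(rows=[{"tx":0,"ty":0,"tz":-0.01,"roll":0,"jaw":1},{"tx":0,"ty":0,"tz":-0.03,"roll":0,"jaw":1},{"tx":0,"ty":0,"tz":-0.06,"roll":0,"jaw":1},{"tx":0,"ty":0,"tz":-0.09,"roll":0,"jaw":1},{"tx":0,"ty":0,"tz":-0.12,"roll":0,"jaw":1},{"tx":0,"ty":0,"tz":-0.15,"roll":0,"jaw":1},{"tx":0,"ty":0,"tz":-0.16,"roll":0,"jaw":1},{"tx":0,"ty":0,"tz":-0.16,"roll":0,"jaw":1}])

```text
time: 33.15
position: [0.4837, 0.3057, 0.2424]
ee_rot: [[-0.025, 1.0, 0.004], [1.0, 0.025, 0.002], [0.002, 0.004, -1.0]]
contact_force: [0.4, -0.2, 0.0]
finger_gap: 0.0853
grasp_force: 0.0
```

Run:
```python
from h import *
im,d,K,T=grab("side")
to(.483,.3044,.24,1.597)
a=im[150:370,170:400]
cv2.imwrite("pics/fin.png",cv2.resize(a,None,fx=2.6,fy=2.6,interpolation=cv2.INTER_CUBIC))
w=cloud(d,K,T); hsv=cv2.cvtColor(im,cv2.COLOR_BGR2HSV); vv,uu=np.mgrid[:420,:560]
m=(hsv[...,0]>100)&(hsv[...,0]<128)&(hsv[...,1]>90)&(hsv[...,2]>40)&(abs(uu-249)<22)&(abs(vv-285)<25)
print(m.sum(),"uv",uu[m].mean().round(1),vv[m].mean().round(1),"before 249,285; z",np.nanpercentile(w[m][:,2],[5,50,95]).round(4),np.nanmean(w[m],0).round(4))
```

```text
t 33.2 p [0.4828 0.3053 0.2407] yaw 1.5958 shift [-0.0009  0.0002  0.0007] roll -0.0012 q [ 0.43  0.36 -0.12  1.09  0.    1.98] F [-0.32  0.11 -0.02] gap 0.0855 0.0
283 uv 248.2 285.6 before 249,285; z [0.0704 0.0971 0.1202] [0.4786 0.3178 0.0971]
```

View pics/fin.png

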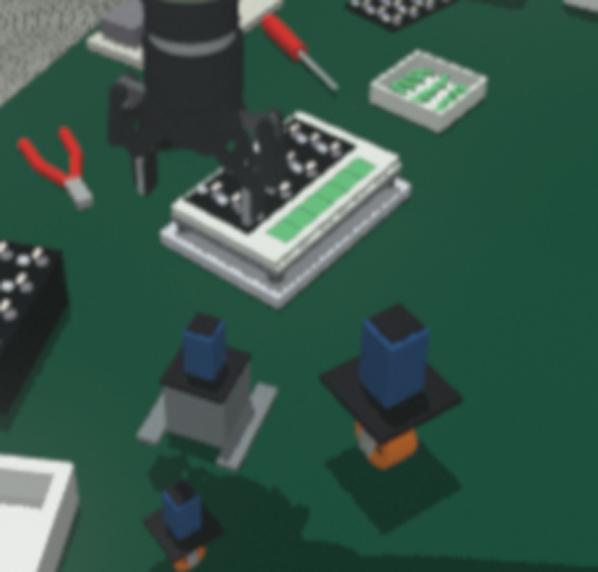

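The roller is back in its stand, upright with the guard on the rim (crop 205,370). Its heights match the start, the links are flush and the gripper is clear. I'm handing in.

```bash
python3 -c "
from plant import bot
print(bot.sign_off())"
```

```text
the job is handed in; nothing more can be done
None
```

The job is handed in at about 33 s of the 72 s allowed, and no verdict came back. By touch and in the pictures all six links are flush, force readings peaked at about 16 N against the 22 N limit, and the roller is upright in its stand and released.

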